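# Guard down, hold the offcut for boring

## Task

Get the rebated offcut ready for boring on the small boring machine: first swing the clear chuck guard gently down onto its stop. Then bring the offcut to the machine, lay it flat on the bed with its tall back along the fence and its end snug against the wooden stop block, and press it firmly into fence and bed together with one diagonal push. Finish while still holding that push, do not let go, and leave the other things on the bench where they are.

Things in the scene. Friction and masses are not known exactly. Their poses are not given: they have to be found in the camera images.
- jig: small grey boring machine fixed to the bench, base 180 (x) x 340 (y) x 30 mm. Origin: centre of its underside, on the bench. x points across the bed to the fence, away from the robot within 0.2 rad; y along the fence to the stop block. Motor, chuck and bit at its -y end (y -165 to -34 mm, up to 115 high); hinge post x 70 to 86, y -94 to -16; guard-stop post at x -50, y -85, 116 high
- bed: flat ground steel bed plate of the machine, waxed and slippery (friction about 0.25 to wood), top 38 mm above the bench; in the jig frame x -85 to 45, y -30 to 165 mm. Origin: centre of its underside
- fence: aluminium fence along the far side of the bed, front face at jig x = 45 mm, 20 mm thick, y -30 to 165 mm, only 20 mm higher than the bed. Origin: centre of its underside, 8 mm below the bed's top
- stop: wooden stop block fixed on the bed at the far end of the fence from the motor, 50 (x) x 25 (y) x 36 mm high; its working face is at jig y = 135 mm and looks to jig -y, towards the motor. Origin: centre of its underside
- corner (a point): the point where bed top, fence face and stop block face meet (jig frame x 45, y 135, z 38 mm); axes as the jig. The offcut's point offcut_corner belongs here
- guard (a joint): hinge angle of the clear guard, rad: 0 = down on its stop (guard level), growing as it swings up and away from the robot to 1.45; starts at 0.8 to 1.3. Stiff friction hinge: it stays where it is left and takes about 1 to 3 N at the handle. Gently: below 1.5 rad/s
- guard_hinge (a point): middle of the guard's hinge axis, which lies along jig y, at jig x 78, y -55, z 118 mm
- guard_handle (a point): middle of the guard's black handle: round bar 10 mm thick, 68 long along jig y, in the guard panel's plane, 180 mm from the hinge axis, 41 mm beyond the guard's front lip, a thin rod at each end. At angle a it is at jig x 78 - 180 cos a, y -55, z 118 + 180 sin a mm (a = 0: low, towards the robot). The lip (4 mm) hangs 32 mm below the panel. Axes turn with the guard
- offcut: rebated hardwood offcut (L section), loose on the bench, left; 48 (x) x 130 (y) x 52 mm high, about 0.15 kg. Foot 48 wide, 25 high; on its +x half stands the rib, 24 thick (x 0 to 24), 27 high: the +x face is the tall flat back, the step is on the -x side. Origin: centre of its underside; y along it, z up. Starts within 0.6 rad of the world axes; on the machine its axes match the jig's
- offcut_corner (a point): lower corner of the offcut at its tall back and its +y end, in its frame at x 24, y 65, z 0 mm
- plain_offcut: bystander, leave alone: plain rectangular wood offcut without a rebate, 42 x 95 x 38 mm high
- glue: bystander, leave alone: glue bottle, 56 mm across, 150 mm tall
- screwdriver: bystander, leave alone: screwdriver lying on the bench, origin under its middle
- screw_jar: bystander, leave alone: glass screw jar with metal lid, 72 mm across, 85 mm tall
- mug: bystander, leave alone: white mug, 80 mm across, 95 mm tall
- brush: bystander, leave alone: bench brush lying behind the machine
Mind the look-alikes: they are no part of the job. Leave any black or green look-alike of the offcut alone.

How it is judged:
By the outcome, as a careful person would: the job done as asked, in the order asked, and still so for the second after the job is handed in, while the arm keeps its last pose, push and grip.
It also fails if it takes over 51 s, if anything falls off the work surface, if the arm or the gripper's body presses on something with over 40 N, if the wrist force passes 120 N, or if a joint passes its speed limit or range.

## Robot

A 6-joint arm with a two-finger parallel gripper is mounted at the origin on the work surface. World frame = base frame: x ahead of the robot, y to its left, z up, the work surface at z = 0. Lengths are in m, angles in degrees, forces in N, time in s.
With the tool pointing down it reaches from about 0.325 to 0.775 m from the base axis. Payload 5.5 kg.
Tool frame: the origin (TCP) lies at the centre of the arm's flange, where the gripper is bolted on; the fingertips stand 182 mm ahead of it and the grasp point (between the pads) lies 163 mm ahead of it; z points along the fingers, y is the direction in which the jaws open and shut (so a half turn about z gives the same grasp; the last joint's range is limited). The gripper opens to 88 mm and grips with 3 to 60 N. Pads are 20 mm wide; open, the fingers measure 115 mm over their backs; the gripper's body (75 mm by 178 mm) begins 61 mm behind the grasp point.
Start: joints at [70.147, 5.22, 70.514, -0, 104.267, -3.249], TCP at [0.171, 0.575, 0.405] pointing down, gripper open.
Joint ranges: [-164.24, 164.24], [-49.07, 125.15], [9.68, 141.18], [-86.29, 266.29], [3.28, 154.24], [-151.56, 151.56]. Speed limits (degrees/s): [147.25, 147.25, 172.46, 180, 180, 180].

## Interface

Orientations are given as [roll, pitch, yaw] about the fixed x, y, z axes, in that order (R = Rz(yaw) Ry(pitch) Rx(roll)).
In Python, from station import r gives the robot as it stands. The module is installed in compiled form; this text tells all that it offers. Calls block until the motion is done:
- r.reach(position, orientation): joint-space move of the TCP to a pose.
- r.servo_line(position, rotation=None, speed=0.15): straight line of the TCP; rotation=None keeps the orientation; speed is the mean speed in m/s.
- r.move_joints(angles): joint-space move.
- r.let_go() and r.grab(squeeze=None): open the fingers fully, or close them until they stop; squeeze is the grip in N (None keeps the last).
- r.wait(seconds).
- r.inverse_kinematics(position, orientation): joint angles nearest the present ones, or None.
- r.sense(): the state.
- r.snapshot(name): name is "scene" or "top" or "wrist"; returns a dict with "frame" (400x640x3 uint8, red, green, blue), "fx", "fy", "cx", "cy" (pixels), "dist_coeffs" ([k1, k2, p1, p2, k3] as OpenCV has them; the pictures are not rectified), "R" (3x3) and "t" (3): a world point X has camera coordinates R X + t. Camera axes: x right, y down, z forward; pixel columns grow to the right and rows downward; lengths in m; the calibration is good to about 2 mm. A picture is of the moment at which its call begins. There is no depth.
A pose or a line that the arm cannot do raises r.IKError and nothing moves.
- r.hand_in(): hands the job in, once; it reports no verdict.
The state is a dict: "clock": time; "joints": joint angles; "joint_vel": joint speeds; "joint_torque": joint torques, N m; "tcp_pos": TCP position; "orientation": TCP orientation; "contact_force": force on the tool from outside, world axes, zero at the start; "torque": the same for the moment, N m; "opening": finger opening in m.
Only numpy, scipy, OpenCV 4.12 (cv2) and the standard library are available. Lean on these libraries where they do the work, as an engineer would, in place of code of your own. Each camera call takes 0.05 s, during which the arm holds its last target. There are 200 camera calls.

## Working session

There is one attempt and no reset: what is moved stays moved. The work goes in short steps, each a Python script; the robot and the scene stay as the last script left them, time stands still between calls to the robot, and variables do not carry over. Pictures are saved under pics/ and viewed, about 8 in all and at most 12, crops included, and the job is handed in when it is done.

```bash
mkdir -p pics; ls
python3 - <<'E'
from station import r
import cv2,pickle
d={}
for n in("scene","top","wrist"):
    s=r.snapshot(n); d[n]=s; cv2.imwrite(f"pics/{n}0.png",s["frame"][:,:,::-1])
    print(n,s["fx"],s["fy"],s["cx"],s["cy"],s["dist_coeffs"],s["R"],s["t"])
pickle.dump(d,open("snap0.pkl","wb"))
print(r.sense())
E
```

```text
pics
scene 374.3524564703563 374.3524564703563 310.51563797292636 198.17465383084655 [-0.04973881  0.          0.          0.          0.        ] [[ 0.55300175  0.83317298  0.00344103]
 [ 0.52754402 -0.34694405 -0.77545285]
 [-0.64489252  0.43064208 -0.6313961 ]] [-0.3229214  -0.16831833  1.36573421]
top 496.78894421711937 496.78894421711937 328.3045128811635 201.2421382672191 [-0.13596568  0.          0.          0.          0.        ] [[-0.00146542 -0.99997213 -0.0073206 ]
 [-0.98775508  0.0025895  -0.155991  ]
 [ 0.15600561  0.00700237 -0.98773135]] [0.04188025 0.55138605 1.31854478]
wrist 308.0956937433715 308.0956937433715 320.64298275306436 194.78203643342906 [-0.01055646  0.          0.          0.          0.        ] [[ 0.28550019  0.95837515 -0.00259208]
 [ 0.92861739 -0.27596454  0.24801878]
 [ 0.23697971 -0.07321646 -0.96875176]] [-0.59912584 -0.02993281  0.38958117]
{'clock': 0.15, 'joints': array([ 7.01470802e+01,  5.25416094e+00,  7.05651830e+01,  9.97909397e-05,
        1.04265587e+02, -3.24712730e+00]), 'joint_vel': array([ 0.01185416, -0.09705594, -0.14161944, -0.00585678,  0.01478393,
       -0.07302886]), 'joint_torque': array([ 2.50012439e-03, -4.47046387e+01, -4.06908023e+01,  6.99564954e-02,
        2.74920522e-02, -1.08124552e-04]), 'tcp_pos': array([0.17147629, 0.57503358, 0.40376472]), 'orientation': array([-1.79915211e+02, -4.90730823e-03,  1.63394228e+02]), 'contact_force': array([ 0.44079429, -0.21286255, -0.35981957]), 'torque': array([-0.04810132, -0.02905296,  0.03735254]), 'opening': 0.08766072477555646}
```

View pics/scene0.png

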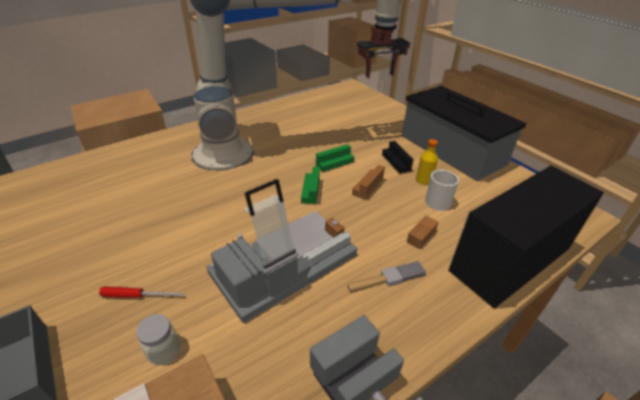

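View pics/top0.png

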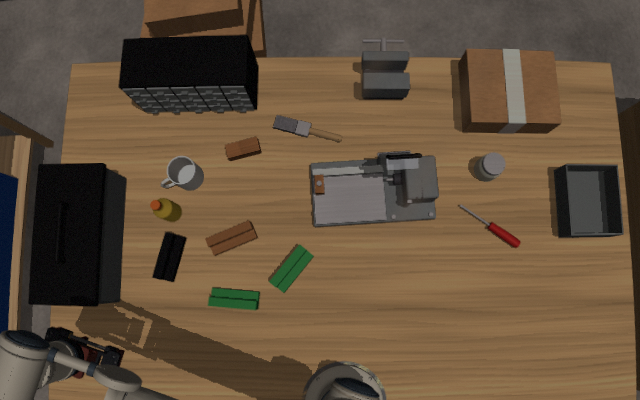

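The scene view shows the guard up (handle near (265,190)) with the offcut at (370,180). In the top view the brown rebated offcut is at (232,237), the jig at (373,190), and there are black and green look-alikes. Next I'll enlarge the top view.

Run:
```python
import cv2
t=cv2.imread("pics/top0.png"); cv2.imwrite("pics/topcrop.png",cv2.resize(t[140:260,195:450],None,fx=3.1,fy=3.1,interpolation=cv2.INTER_CUBIC))
s=cv2.imread("pics/scene0.png"); cv2.imwrite("pics/scenecrop.png",cv2.resize(s[150:320,200:400],None,fx=3.5,fy=3.5,interpolation=cv2.INTER_CUBIC))
```

```text
(no output)
```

View pics/topcrop.png

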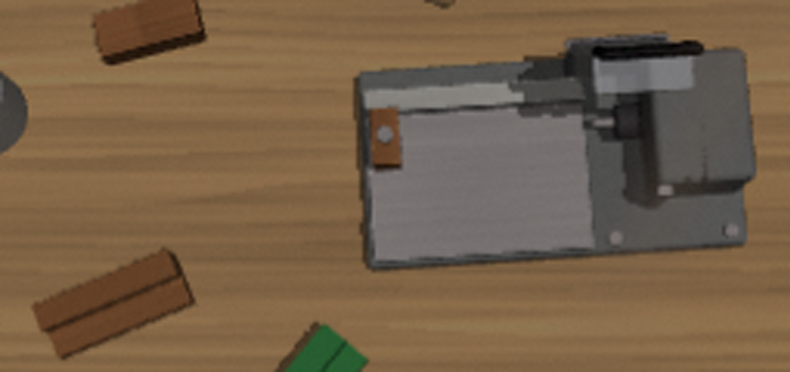

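View pics/scenecrop.png

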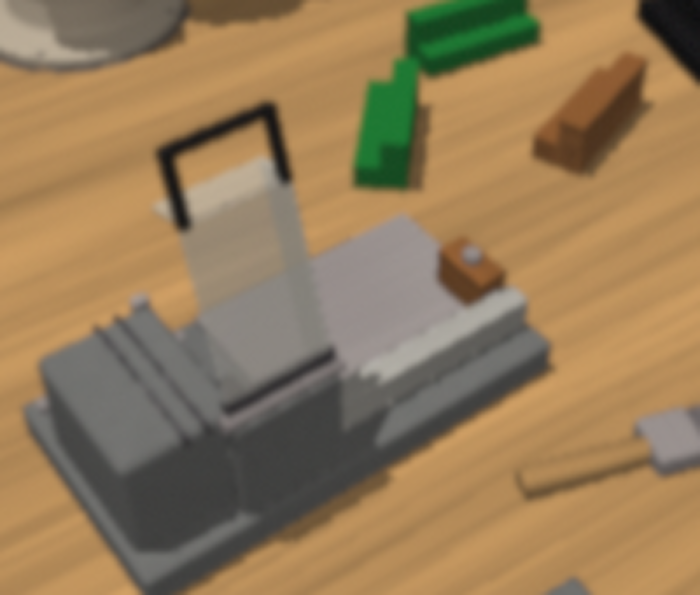

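The crops show the jig's base corners, both handle ends, the bed and stop, and the offcut with its rib on the side away from the robot. I'll fit poses from both views.

```bash
cat > h.py <<'E'
import numpy as np,cv2,pickle
from scipy.optimize import least_squares
def proj(s,X):
    rv=cv2.Rodrigues(np.array(s["R"]))[0]
    K=np.array([[s["fx"],0,s["cx"]],[0,s["fy"],s["cy"]],[0,0,1]])
    return cv2.projectPoints(np.asarray(X,float).reshape(-1,1,3),rv,np.array(s["t"],float),K,np.array(s["dist_coeffs"],float))[0].reshape(-1,2)
def place(p,L,z=0):
    L=np.asarray(L,float)/1000; c,s=np.cos(p[2]),np.sin(p[2])
    return np.stack([p[0]+c*L[...,0]-s*L[...,1],p[1]+s*L[...,0]+c*L[...,1],L[...,2]+z],-1)
def handle(a,dy=0,rr=180): return [78-rr*np.cos(a),-55+dy,118+rr*np.sin(a)]
E
python3 - <<'E'
from h import *
d=pickle.load(open("snap0.pkl","rb"))
T=lambda u,v:((u+.5)/3.1-.5+195,(v+.5)/3.1-.5+140)
S=lambda u,v:((u+.5)/3.5-.5+200,(v+.5)/3.5-.5+150)
jt=[([-90,170,30],T(369,266)),([-90,-170,30],T(745,243)),([90,170,30],T(357,74)),([-85,-30,38],T(592,246)),([-85,165,38],T(374,257))]
js=[([90,170,30],S(549,345)),([90,-170,30],S(143,580)),([-90,-170,30],S(28,408)),([-85,165,38],S(403,215))]
ht=[(34,T(597,52)),(-34,T(701,48))]; hs=[(34,S(270,107)),(-34,S(160,153))]
def f(p):
    o=[]
    for n,J,H in(("top",jt,ht),("scene",js,hs)):
        o.append(proj(d[n],place(p,[a for a,_ in J]))-[b for _,b in J])
        o.append(proj(d[n],place(p,[handle(p[3],a) for a,_ in H]))-[b for _,b in H])
    return np.concatenate(o).ravel()
q=least_squares(f,[.55,-.1,0,1.],loss="soft_l1"); print("jig",q.x); print(f(q.x).reshape(-1,2).round(1).tolist())
jp=q.x
ot=[([24,65,52],T(33,308)),([24,-65,52],T(168,250)),([0,65,52],T(43,330)),([0,-65,52],T(182,275)),([-24,65,25],T(62,357)),([-24,-65,25],T(193,300))]
os_=[([24,65,52],S(643,58)),([0,65,52],S(625,53)),([24,-65,52],S(584,130)),([0,-65,52],S(563,118)),([24,-65,0],S(582,172)),([-24,-65,25],S(537,132)),([-24,-65,0],S(535,153))]
def g(p,z=None):
    z=p[3]
    return np.concatenate([proj(d[n],place(p,[a for a,_ in J],z))-[b for _,b in J] for n,J in(("top",ot),("scene",os_))]).ravel()
q=least_squares(g,[.45,.2,.4,0],loss="soft_l1"); print("off",q.x); print(g(q.x).reshape(-1,2).round(1).tolist())
print("handle",place(jp,handle(jp[3])),"corner",place(jp,[45,135,38]))
np.save("est0.npy",np.r_[jp,q.x])
E
```

```text
jig [ 0.58519112 -0.0825456   0.05685447  1.28859377]
[[-0.3, 0.2], [1.1, 0.3], [0.1, -1.6], [0.4, 0.2], [-0.3, 0.9], [3.0, 0.4], [-1.0, 0.1], [1.7, -0.3], [0.2, 1.7], [-2.6, -0.9], [0.4, -0.7], [-0.1, 0.6], [1.2, 0.1]]
off [0.45233915 0.30678166 0.41281998 0.0023576 ]
[[-0.3, -0.6], [-0.1, -0.9], [-0.3, 0.4], [-1.3, -0.9], [-0.8, 0.4], [0.1, -0.0], [1.1, -0.4], [-0.6, -1.3], [0.1, -0.5], [-1.0, 0.3], [-0.9, 0.9], [-1.3, 0.7], [-1.3, 1.1]]
handle [ 0.61614648 -0.13587276  0.29088   ] corner [0.62244719 0.05479335 0.038     ]
```

```bash
cat > guard.py <<'E'
from station import r
from h import *
jp=np.load("est0.npy")[:3]; a0=np.load("est0.npy")[3]; yw=180+np.degrees(jp[2])-360
tip=lambda L: (place(jp,L)+[0,0,.182])
O=[180,0,yw]
F=lambda: r.sense()["contact_force"].round(1).tolist()
r.grab(5)
h=np.array(handle(a0))
p=tip(h+[32,0,50]); 
r.reach(p+[0,.12,0],O); r.servo_line(p,speed=.3)
print(r.sense()["tcp_pos"]-p,F(),r.sense()["clock"],r.sense()["opening"])
s=r.snapshot("wrist"); cv2.imwrite("pics/w1.png",s["frame"][:,:,::-1])
r.servo_line(tip(h+[32,0,-14]),speed=.15)
r.servo_line(tip(h+[15,0,-14]),speed=.08); print("touch",F())
for a in np.linspace(a0,.5,7)[1:]:
    r.servo_line(tip(np.array(handle(a))+[15,0,-14]),speed=.09); f=F(); print(round(a,2),f)
    if np.linalg.norm(f)>25: print("STOP"); break
for n in("top","scene"):
    s=r.snapshot(n); cv2.imwrite(f"pics/{n}1.png",s["frame"][:,:,::-1])
print(r.sense()["clock"])
t=cv2.imread("pics/top1.png")[130:250,290:450]; c=cv2.imread("pics/scene1.png")[130:290,200:380]
R=lambda i:cv2.resize(i,(400,340),interpolation=cv2.INTER_CUBIC)
cv2.imwrite("pics/g1.png",np.hstack([R(t),R(c)]))
E
python3 guard.py
```

```text
[ 3.63984487e-05 -3.88523018e-04 -2.67605191e-04] [-0.1, 0.2, -0.3] 4.75 0.00043014195340873346
touch [1.5, -0.0, 0.4]
1.16 [-0.8, -0.4, -0.0]
1.03 [0.5, 0.3, -0.3]
0.89 [0.5, 0.5, 0.4]
0.76 [-0.4, -0.1, 0.7]
0.63 [-0.0, 0.1, 0.2]
0.5 [-0.4, -1.1, 1.2]
8.3333
```

View pics/g1.png

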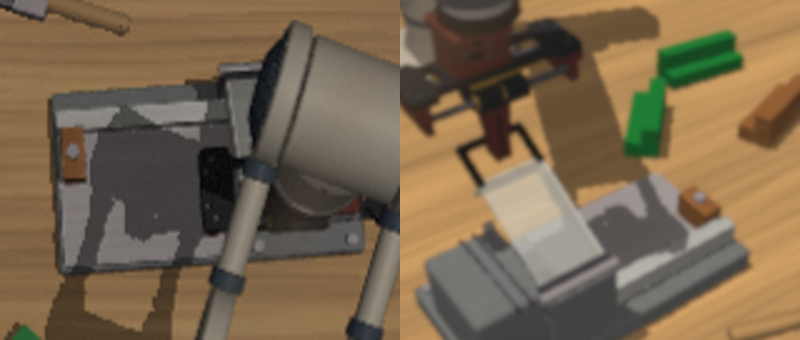

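The guard has followed the finger to about 0.5 rad, with the fingertip inside the handle loop. I'll finish by pressing down from above.

```bash
cat > guard2.py <<'E'
from station import r
from h import *
e=np.load("est0.npy"); jp=e[:3]
tip=lambda L: (place(jp,L)+[0,0,.182])
F=lambda: r.sense()["contact_force"].round(1).tolist()
H=lambda a:np.array(handle(a))
r.servo_line(tip(H(.5)+[15,0,25]),speed=.2)
r.servo_line(tip(H(.5)+[0,0,25]),speed=.15)
r.servo_line(tip(H(.5)+[0,0,8]),speed=.1); print("pre",F())
for a in(.36,.22,.1):
    r.servo_line(tip(H(a)+[0,0,5]),speed=.09); print(a,F())
z=H(.1)[2]+5
while z>110:
    z-=1.5; q=H(0); q[2]=z; r.servo_line(tip(q),speed=.04); f=F(); print(round(z-118,1),f[2],round(r.sense()["tcp_pos"][2]-.182,4))
    if f[2]>7: break
print(r.sense()["clock"])
q[2]=160; r.servo_line(tip(q),speed=.2)
r.let_go()
off=e[4:7]; yt=90+np.degrees(off[2])
def O(y): return [180,0,y]
r.reach([off[0],off[1],.40],O(yt))
import pickle
S={}
for n in("top","scene","wrist"):
    s=r.snapshot(n); S[n]=s; cv2.imwrite(f"pics/{n}2.png",s["frame"][:,:,::-1])
r.servo_line([off[0]-.05,off[1]-.03,.40],speed=.25); s=r.snapshot("wrist"); S["w2"]=s; cv2.imwrite("pics/w2b.png",s["frame"][:,:,::-1])
pickle.dump(S,open("snap2.pkl","wb")); print(r.sense()["clock"],r.sense()["opening"])
R=lambda i,s:cv2.resize(i,s,interpolation=cv2.INTER_CUBIC)
c=cv2.imread("pics/scene2.png")[150:310,200:380]
cv2.imwrite("pics/g2.png",np.vstack([R(c,(640,500)) ]))
cv2.imwrite("pics/w2.png",np.vstack([cv2.imread("pics/wrist2.png")[:300],cv2.imread("pics/w2b.png")[:300]]))
E
python3 guard2.py
```

```text
pre [-0.2, 0.6, -0.5]
0.36 [-1.2, -0.3, -0.3]
0.22 [-0.1, -1.2, 0.3]
0.1 [-0.2, 0.8, 0.3]
21.5 -0.5 0.1398
20.0 0.3 0.1381
18.5 -0.5 0.1363
17.0 -0.6 0.1348
15.5 0.8 0.1333
14.0 -0.8 0.1318
12.5 0.3 0.1303
11.0 0.6 0.1288
9.5 -0.5 0.1273
8.0 0.8 0.1258
6.5 0.3 0.1243
5.0 1.3 0.1232
3.5 6.6 0.1228
2.0 10.5 0.1225
14.025
18.1583 0.08772365452835176
```

View pics/g2.png

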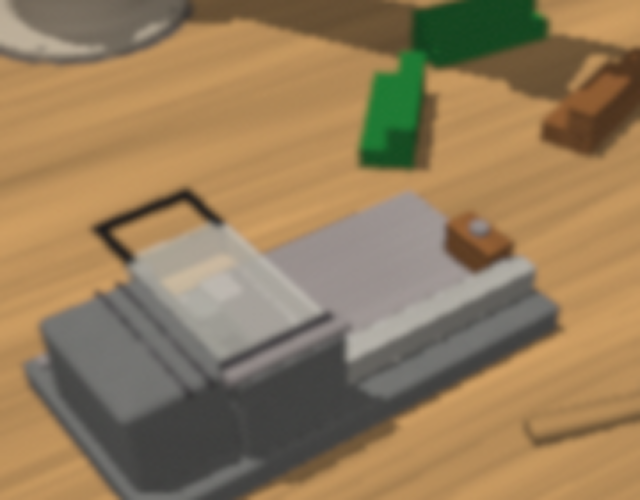

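View pics/w2.png

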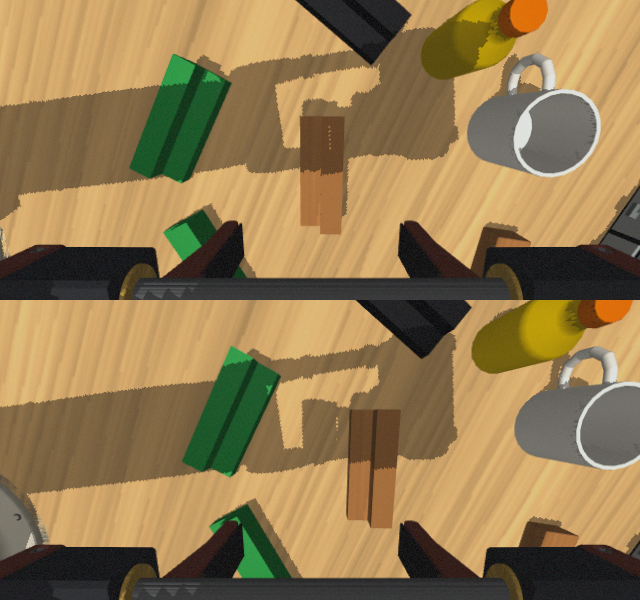

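The guard is level on its stop. In both wrist views the offcut lies with its rib on the right (view 1: rib corners (322,117), (344,117), (320,233), (342,233)). I'll refit the offcut from these views and the jig from the new scene and top views, including the handle at a = 0.

Run:
```python
from h import *
S=pickle.load(open("snap2.pkl","rb")); e=np.load("est0.npy"); d=pickle.load(open("snap0.pkl","rb"))
a=[([24,65,52],(344,117)),([24,-65,52],(341,234)),([0,-65,52],(320,232)),([-24,-65,25],(301,225)),([-24,65,25],(301,117))]
b=[([24,65,52],(400,110)),([0,65,52],(376,110)),([24,-65,52],(391,228)),([0,-65,52],(371,226)),([-24,-65,25],(347,218)),([-24,65,25],(351,109))]
def g(p): return np.concatenate([proj(S[n],place(p,[x for x,_ in J],p[3]))-[y for _,y in J] for n,J in(("wrist",a),("w2",b))]).ravel()
q=least_squares(g,e[4:],loss="soft_l1"); print("off",q.x,"old",e[4:]); print(g(q.x).reshape(-1,2).round(1).tolist())
s=q.x; np.save("off.npy",s)
# jig model overlay on top view for check
L=lambda i,s0:[place(e[:3],i)]
t=cv2.resize(cv2.imread("pics/top2.png")[140:240,300:450],None,fx=4,fy=4,interpolation=cv2.INTER_CUBIC)
w=cv2.resize(cv2.imread("pics/scene2.png")[180:310,200:380],None,fx=4,fy=4,interpolation=cv2.INTER_CUBIC)
def box(x0,x1,y0,y1,z): return [[x0,y0,z],[x1,y0,z],[x1,y1,z],[x0,y1,z]]
for im,n,o in((t,"top",(300,140)),(w,"scene",(200,180))):
    for B in(box(-90,90,-170,170,30),box(-85,45,-30,165,38),box(45,65,-30,165,58)):
        u=((proj(d[n],place(e[:3],B))-o+.5)*4-.5).round().astype(int)
        cv2.polylines(im,[u],True,(0,0,255),1)
cv2.imwrite("pics/ov.png",cv2.resize(np.hstack([t,w[:400,:560]]),(800,275)) if 0 else t)
cv2.imwrite("pics/ov2.png",w)
```

```text
off [ 0.45184008  0.30770342  0.4002587  -0.00606986] old [0.45233915 0.30678166 0.41281998 0.0023576 ]
[[0.5, -0.1], [-0.0, -1.0], [0.2, 0.7], [-0.1, -0.5], [-0.6, -0.7], [-0.5, 0.1], [0.6, -0.2], [-0.0, -1.0], [-0.8, 0.8], [0.4, 1.0], [0.2, 1.0]]
```

View pics/ov.png

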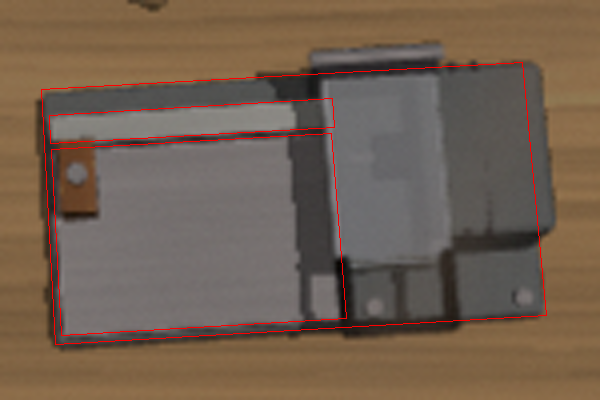

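The overlay matches the fence, bed and base edges to within about a pixel, so the jig pose is good. Next I'll grasp the rib, lift it and carry it over.

```bash
cat > grasp.py <<'E'
from station import r
from h import *
e=np.load("est0.npy"); jp=e[:3]; off=np.load("off.npy")[:3]
yo=90+np.degrees(off[2]); yj=90+np.degrees(jp[2])
p=place(off,[12,0,28])+[0,0,.182]
r.reach(p+[0,0,.06],[180,0,yo]); r.servo_line(p,speed=.15)
f0=r.sense()["contact_force"]; r.grab(40); s=r.sense(); print("grab",s["opening"],s["contact_force"]-f0,s["tcp_pos"]-p,s["clock"])
if not .019<s["opening"]<.029: raise SystemExit("bad grasp")
r.servo_line(p+[0,0,.13],speed=.25)
q=place(jp,[33-9,70-9,38+28])+[0,0,.182]
r.reach(q+[0,0,.075],[180,0,yj])
r.servo_line(q+[0,0,.02],speed=.2); r.wait(.2)
s=r.sense(); print(s["tcp_pos"]-q,s["orientation"],s["opening"],s["contact_force"],s["clock"])
S={}
for n in("top","scene","wrist"):
    S[n]=r.snapshot(n); cv2.imwrite(f"pics/{n}3.png",S[n]["frame"][:,:,::-1])
pickle.dump(S,open("snap3.pkl","wb"))
R=lambda i:cv2.resize(i,(400,340),interpolation=cv2.INTER_CUBIC)
c=cv2.imread("pics/scene3.png")[160:290,260:410]
cv2.imwrite("pics/p3.png",np.hstack([R(c),R(cv2.imread("pics/wrist3.png"))]))
E
python3 grasp.py
```

```text
grab 0.02355195040283428 [-0.04539707 -0.05397404 -0.35652209] [-1.69413329e-05 -4.14126647e-06 -7.41107179e-05] 20.35
[0.00042844 0.00023511 0.02231586] [1.79802616e+02 2.85538170e-02 9.32823227e+01] 0.023500801123631284 [ 0.32553373  0.38457455 -0.72206503] 23.0
```

View pics/p3.png

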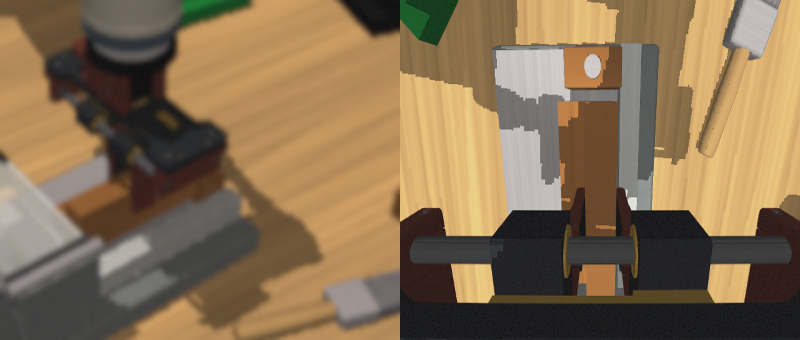

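The offcut is held squarely. It hangs over the bed with a visible gap to the stop (wrist-view rows 88 to 100), and its back is just clear of the fence. Now I'll place it by contact.

```bash
cat > put.py <<'E'
from station import r
from h import *
jp=np.load("est0.npy")[:3]; c,s=np.cos(jp[2]),np.sin(jp[2]); Rj=np.array([[c,-s,0],[s,c,0],[0,0,1]])
o=np.r_[jp[:2],0]
f0=r.sense()["contact_force"]
def F():
    v=[]
    for _ in range(3): r.wait(.02); v.append(Rj.T@(r.sense()["contact_force"]-f0))
    return np.mean(v,0)
def pos(): return (Rj.T@(r.sense()["tcp_pos"]-o)*1000-[12,0,28+182]).round(1)  # offcut origin in jig, mm
cmd=np.array([33-9,70-9,38+28+20.])
def step(d,speed=.03):
    global cmd
    cmd=cmd+d; r.servo_line(o+Rj@(cmd/1000+[0,0,.182]),speed=speed)
def until(d,test,n,tag):
    for i in range(n):
        step(np.array(d)); f=F()
        if test(f): break
    print(tag,i,"F",f.round(1),"pos",pos(),"cmd",cmd.round(1),round(r.sense()["clock"],1),flush=True); return i<n-1
step(np.array([0,0,-15.]),.1)
ok=until([0,0,-1.],lambda f:f[2]>3,16,"down")
ok=ok and until([0,1.,0],lambda f:f[1]<-5,20,"stop")
ok=ok and until([1.,0,0],lambda f:f[0]<-5,20,"fence")
ok=ok and until([0,.7,0],lambda f:f[1]<-5,8,"stop2")
print(ok, r.sense()["torque"].round(2), r.sense()["orientation"].round(2),r.sense()["opening"])
np.save("cmd.npy",np.r_[cmd,f0])
E
python3 put.py
```

```text
down 5 F [-1.9 -0.8  6.6] pos [12.1 61.  37.9] cmd [24. 61. 65.] 25.2
stop 9 F [ 1.  -7.8  6.7] pos [12.4 69.7 37.9] cmd [24. 71. 65.] 28.2
fence 3 F [-5.3 -7.8  9.6] pos [15.6 69.8 37.9] cmd [28. 71. 65.] 29.4
stop2 0 F [-4.3 -9.3 10.2] pos [15.7 70.1 37.9] cmd [28.  71.7 65. ] 29.8
True [-1.22  0.87  0.47] [-179.96    0.22   93.21] 0.02380035015764533
```

At x = 15.7 mm instead of 21, the resistance is probably friction from the stop and bed. I'll ease the y push and continue towards the fence.

```bash
sed -e '/^f0=/d;/^cmd=/d;/^step(np/,$d' put.py > lib2.py; sed -i 's/^def F/_q=np.load("cmd.npy"); cmd=_q[:3]; f0=_q[3:]\ndef F/' lib2.py
cat > put2.py <<'E'
exec(open("lib2.py").read())
step(np.array([0,-1.7,.8]))
print("eased",F().round(1),pos())
for i in range(12):
    step(np.array([1.,0,0])); f=F(); print(cmd.round(1),f.round(1),pos())
    if f[0]<-9: break
np.save("cmd.npy",np.r_[cmd,f0]); print(r.sense()["clock"],r.sense()["orientation"].round(2),r.sense()["torque"].round(2))
s=r.snapshot("wrist"); cv2.imwrite("pics/w4.png",s["frame"][:,:,::-1])
s=r.snapshot("scene"); cv2.imwrite("pics/s4.png",s["frame"][:,:,::-1])
R=lambda i:cv2.resize(i,(400,340),interpolation=cv2.INTER_CUBIC)
cv2.imwrite("pics/p4.png",np.hstack([R(cv2.imread("pics/s4.png")[190:290,270:390]),R(cv2.imread("pics/w4.png")[40:300,220:530])]))
E
python3 put2.py
```

```text
eased [-1.9 -6.3  6.5] [16.  69.5 37.9]
[29.  70.  65.8] [-2.8 -6.6  7.7] [16.8 69.6 37.9]
[30.  70.  65.8] [-3.2 -6.3  7.6] [17.8 69.6 38. ]
[31.  70.  65.8] [-3.5 -6.1  7.2] [18.7 69.6 37.9]
[32.  70.  65.8] [-3.6 -6.2  7.8] [19.7 69.6 37.9]
[33.  70.  65.8] [-7.1 -6.7  9.6] [20.3 69.6 37.9]
[34.  70.  65.8] [-10.7  -5.7  11.5] [20.8 69.6 38. ]
31.85 [-1.7969e+02  8.0000e-02  9.3270e+01] [-0.97  2.01  0.44]
```

Fence contact is now clear at x ≈ 20.5 mm. I'll re-snug against the stop, then do the diagonal push.

```bash
cat > put3.py <<'E'
exec(open("lib2.py").read())
step(np.array([0,1.2,0])); print("y",F().round(1),pos())
for i in range(6):
    step(np.array([1.,.0,-1.])); f=F(); print(cmd.round(1),f.round(1),pos())
    if f[0]<-20 and f[2]>20 or np.abs(f).max()>32: break
np.save("cmd.npy",np.r_[cmd,f0]); s=r.sense(); print(s["clock"],s["orientation"].round(2),s["opening"],s["torque"].round(2))
S={n:r.snapshot(n) for n in("wrist","scene","top")}
for n in S: cv2.imwrite(f"pics/{n}5.png",S[n]["frame"][:,:,::-1])
R=lambda i:cv2.resize(i,(400,340),interpolation=cv2.INTER_CUBIC)
cv2.imwrite("pics/p5.png",np.hstack([R(cv2.imread("pics/scene5.png")[150:310,200:390]),R(cv2.imread("pics/wrist5.png")[20:280,250:550])]))
E
python3 put3.py
```

```text
y [-11.   -9.8  11.6] [20.7 70.  38. ]
[35.  71.2 64.8] [-17.6  -9.6  17.9] [21.1 69.9 38. ]
[36.  71.2 63.8] [-23.9  -9.2  23.5] [21.5 70.  38. ]
32.85 [-179.48    0.19   93.22] 0.02343679258997739 [-1.45  4.21  0.48]
```

View pics/p5.png

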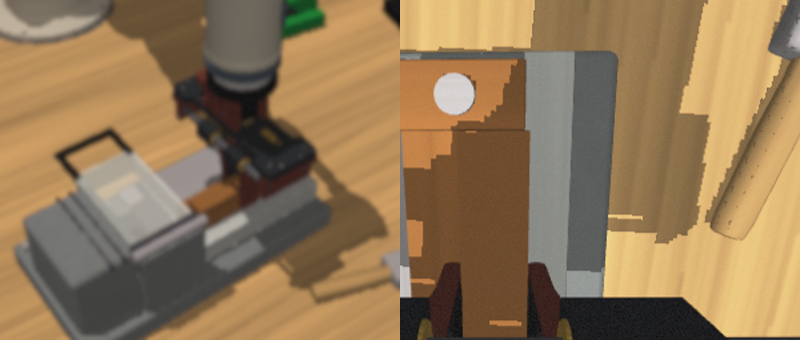

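The picture shows the offcut's end meeting the stop block (no gap at row 130) and its back flush with the fence along column 528. The push is about 24 N each way, but the wrist leans 0.5° over the fence under load. I'll take that out with the fingertip point held, so the foot stays flat, then hand in.

```bash
cat > fin.py <<'E'
exec(open("lib2.py").read())
from scipy.spatial.transform import Rotation as Ro
yw=90+np.degrees(jp[2]); tp=o+Rj@(cmd/1000)
for roll in(179.7,179.4):
    z=Ro.from_euler("xyz",[roll,0,yw],degrees=True).as_matrix()[:,2]
    r.servo_line(tp-.182*z,[roll,0,yw],speed=.02)
    f=F(); s=r.sense(); print(roll,f.round(1),s["orientation"].round(2),pos(),s["torque"].round(2),round(s["clock"],1))
r.wait(.5); f=F(); s=r.sense(); print(f.round(1),s["orientation"].round(2),s["opening"],s["clock"])
if -f[0]>12 and f[2]>12 and np.abs(f).max()<36: r.hand_in(); print("handed in")
E
python3 fin.py
```

```text
179.7 [-22.4  -9.3  23.2] [-179.77    0.19   93.22] [20.5 69.9 37.9] [-1.45  4.24  0.46] 33.3
179.4 [-22.6  -9.   23.5] [179.93   0.19  93.22] [19.6 70.  37.8] [-1.43  4.37  0.48] 33.6
[-23.1  -8.6  23.3] [179.94   0.19  93.22] 0.023880156603354914 34.15
the job is handed in; nothing more can be done
handed in
```

The job is handed in at 34.2 s of robot time, with the arm still holding the diagonal push and the grip on the offcut.

- **Guard:** I drew it down by its handle along its arc, then pressed it onto its stop. The fingertip force jumped from about 1 N to 10 N as the handle reached hinge height. The scene picture shows the guard level.
- **Offcut:** I gripped it by the rib at 40 N. I set it on the bed, slid it to the stop block and then the fence, and pushed it diagonally into fence and bed.
- **Last checks:** About 23 N into the fence, 23 N into the bed and 9 N against the stop, with the tool within 0.2° of vertical. The last picture showed no gap at the stop and the back flush with the fence. I took it just before a final 0.5° wrist correction for lean under load. No picture was taken after that, but the forces held steady.
- **Disagreements:**
    - The first "fence" contact, at x = 16 mm, came too early; I took it to be friction, so I eased the stop push and carried on. The real contact came at about 20.5 mm, against 21 mm expected.
    - The wrist-camera fit put the offcut's underside 6 mm below the bench and the other views put it 2 mm above, so I used the bench surface.

I did not plan any contact with the other things on the bench. I did not check each one's position afterwards.

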